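# Lay the tall solder spool in the unwinding cradle

### The arm

A 6-joint arm with a two-finger parallel gripper is mounted at the origin on the work surface. World frame = base frame: x ahead of the robot, y to its left, z up, the work surface at z = 0. Lengths are in mm, angles in degrees, forces in N, time in s.
With the tool pointing down it reaches from about 300 to 850 mm from the base axis. Payload 4.2 kg.
Tool frame: the origin (TCP) lies at the very end of the fingers, on their centre line; the grasp point (between the pads) lies 19 mm behind it; z points along the fingers, y is the line along which they close (so a half turn about z gives the same grasp; the last joint's range is limited). The gripper opens to 91 mm and grips with 3 to 60 N. Pads are 32 mm wide; open, the fingers measure 118 mm over their backs; the gripper's body (76 mm by 178 mm) begins 60 mm behind the grasp point.
Start: joints at [-73.51, 18.312, 89.639, -0, 72.044, -1.146], TCP at [174.207, -547.992, 213.976] pointing down, gripper open.
Joint ranges: [-177.97, 177.97], [-48.28, 115.42], [12.27, 149.76], [-77.06, 257.06], [2.81, 150.46], [-146.56, 146.56]. Speed limits (degrees/s): [147.25, 147.25, 180, 180, 180, 180].

### API

Orientations are given as [roll, pitch, yaw] about the fixed x, y, z axes, in that order (R = Rz(yaw) Ry(pitch) Rx(roll)).
In Python, from workcell import env, grab_frame gives the robot as it stands. The module is installed in compiled form; this text tells all that it offers.
- The arm moves only by the tool move_arm, never from a script. Its argument "plan" is a list of rows, each an object of numbers: "tx", "ty", "tz": the shift along the tool's x, y, z in cm; "wx", "wy", "wz": the turn, a rotation vector about the tool's x, y, z in rad. In form: [{"tx": .., "ty": .., "tz": .., "wx": .., "wy": .., "wz": ..}, ...]. A call has 1 to 12 rows; each row shifts and turns the commanded pose from where the row before left it, along the tool's axes as they then stand; what a row does not reach is not made up. A row lasts 1/12 s, in which the tool goes at most 41.7 mm and 7.16 degrees, less where a joint would pass 70% of its speed; a pose out of reach is approached as far as the arm can. A call is refused whole if a number of a shift passes 4.17 or a number of a turn 0.125, either way. A call with a gripper value outside its range is refused whole. "gripper" is the finger opening in cm, from 0 to 9.12, set as the call begins (left out, the last holds). The fingers move at their own pace and stop on an object; "force" is the grip in N (left out, the last holds). Time passes only in rows, so rows that do not move let the fingers close. It gives the time, the measured TCP pose, the force, the opening and the grip force at its end, in the units of the state.
- env.state(): the state, without advancing time (a new reading comes with each control period).
- grab_frame(name): name is "scene" or "top" or "wrist"; returns a dict with "color" (420x560x3 uint8, red, green, blue), "vfov" (degrees; the focal length in pixels is half the picture's height over the tangent of half this angle, whatever the lens; pixels are square), "cx", "cy" (the principal point, pixels), "k1" (the pictures are not rectified: a ray, as slopes to the right and down, at radius r is drawn at 1 + k1 r^2 times it, then the intrinsics apply), "view" (4x4, takes a point from world to camera coordinates). Camera axes: x right, y up, looking along -z (the intrinsics and any distortion apply to the point x, -y, -z); pixel columns grow to the right and rows downward; lengths in mm; the calibration is good to about 2 mm. A picture is of the moment at which its call begins. There is no depth.
- env.job_done(): hands the job in; it is judged then, once.
The state is a dict: "time_s": time; "qpos": joint angles; "qvel": joint speeds; "effort": joint torques, N m; "ee_pos": TCP position; "ee_rot": TCP orientation; "force": force on the tool from outside, world axes, zero at the start; "torque": the same for the moment, N m; "gripper_width": finger opening in mm; "gripper_force": force on a finger pad.
Only numpy, scipy, OpenCV 4.12 (cv2) and the standard library are available. Lean on these libraries where they do the work, as an engineer would, in place of code of your own. Each camera call takes 0.05 s, during which the arm holds its last target. There are 200 camera calls.

### The job

Two spools of solder wire stand on posts on the bench. Lift the tall spool clear of its post while it is still upright, then lay it gently on its side in the metal cradle, resting on the two bars between the end cheeks, and let go. Leave the short spool and everything else on the bench where they are.

Things in the scene. Friction and masses are not known exactly. Their poses are not given: they have to be found in the camera images.
- tall_spool: the tall spool: grey plastic bobbin wound with silvery solder wire, 64 mm long, two flanges 50 mm in diameter and 4 mm thick, winding between them 45 mm in diameter and 56 mm long, bore 16 mm right through; about 0.3 kg. Starts upright on a post. Origin: centre of its lower end face; its z axis runs along the bore (up at the start). Both ends are alike; either may face either way in the cradle
- tall_spool_center (a point): the middle of the tall spool, on its axis, 32 mm from either end; z along the bore
- short_spool: the short spool, a bystander: same look and diameters, only 36 mm long, upright on the other post. Origin: centre of its lower end face; z along the bore
- stand_tall: the fixed stand that holds the tall spool: dark steel disc 76 mm in diameter and 25 mm high (the spool stands on it) with an upright steel post 8 mm in diameter whose tip is 101 mm above the bench (12 mm above the spool's top). Origin: centre of the underside, at bench level; z up
- stand_short: the identical stand that holds the short spool. Same dimensions and origin
- cradle: the fixed aluminium cradle: base plate 110 x 80 x 8 mm; two parallel steel bars 12 mm in diameter along its x axis, centres at y = -15 and +15 mm, 26 mm above the bench (tops at 32 mm); an upright cheek at each end of the bars, inner faces at x = -38 and +38 mm, 6 mm thick, 70 mm wide, tops 48 mm above the bench. Origin: centre of the underside, at bench level; x along the bars, z up
- cradle_rest (a point): where the middle of the tall spool lies when it rests centrally on the bars: above the cradle's origin, 53 mm above the bench; axes as the cradle's
- chip_left: small dark ceramic chip package with a gold pad, 24 x 24 x 4 mm, loose on the bench; bystander. Origin: centre of its underside
- chip_right: another such chip package; bystander. Origin: centre of its underside
- wash_bottle: white plastic bottle, 56 mm in diameter, 150 mm tall, standing; bystander. Origin: centre of its underside
- tweezers: steel tweezers lying on the bench, about 126 mm long, 7 mm high; bystander. Origin: under their middle

How it is judged (in metres and radians):
On the way:
1. the tall spool is lifted clear of its post, still upright: its lower end above the post's tip, its axis within 25 degrees of vertical (z of tall_spool in the frame of stand_tall above 0.102 m and angle between tall_spool's own z axis and vertical below 0.44 rad), for 0.1 s.
At the end, for the whole second after the job is handed in: The tall spool lies at rest on its side on the cradle's two bars, between the cheeks: its middle within 9 mm of the cradle's centre along the bars, 5 mm across them and 4 mm of its resting height, its axis within 8.5 degrees of the bars, its weight on the cradle (x of tall_spool_center in the frame of cradle between -0.009 and 0.009 m and y of tall_spool_center in the frame of cradle between -0.005 and 0.005 m and z of tall_spool_center in the frame of cradle between 0.049 and 0.057 m and angle between the z axis of tall_spool and the x axis of cradle, either way round below 0.15 rad and linear speed of tall_spool below 0.02 m/s and angular speed of tall_spool below 0.3 rad/s and contact force between tall_spool and cradle above 0.8 N); the robot touches nothing.
It fails at once if the short spool, a chip, the bottle or the tweezers displaced by more than 15 mm (distance of any of short_spool, chip_left, chip_right, wash_bottle, tweezers from where it was at the start of the episode above 0.015 m).
It fails at once if the tall spool is dropped: it falls at over 0.5 m/s with no finger on it (a drop of about 15 mm or more) (linear speed of tall_spool above 0.5 m/s and contact force between the fingers and tall_spool below 0.05 N).
It fails at once if the tall spool is forced into the cradle with over 40 N (contact force between tall_spool and cradle above 40 N).
It also fails if it takes over 38 s, if anything falls off the work surface, if the arm or the gripper's body presses on something with over 40 N, if the wrist force passes 120 N, or if a joint passes its speed limit or range.

## Working session

There is one attempt and no reset: what is moved stays moved. The work goes in short steps, Python scripts to look and compute and a tool call to move; the robot and the scene stay as the last step left them, time stands still between calls to the robot, and variables do not carry over. Pictures are saved under pics/ and viewed, at most 13 in all, crops included, and the job is handed in when it is done.

Besides the shell and the picture viewer there is one more tool, called after "Call:" as a command line: name --argument value ..., lists and objects as JSON in quotes. move_arm: Moves the arm, as the interface text tells. Its arguments: {"type":"object","properties":{"plan":{"type":"array","items":{"type":"object","properties":{"tx":{"type":"number"},"ty":{"type":"number"},"tz":{"type":"number"},"wx":{"type":"number"},"wy":{"type":"number"},"wz":{"type":"number"}}}},"gripper":{"type":"number"},"force":{"type":"number"}},"required":["plan"]}

```bash
mkdir -p pics
cat > h.py <<'E'
import numpy as np, cv2, json
from scipy.optimize import least_squares
from scipy.spatial.transform import Rotation as R
def K(f):
    F=210/np.tan(np.radians(f['vfov'])/2); return F
def proj(f,P):
    P=np.atleast_2d(P); c=(f['view']@np.c_[P,np.ones(len(P))].T)[:3]
    x=c[0]/-c[2]; y=-c[1]/-c[2]; s=1+f['k1']*(x*x+y*y)
    return np.c_[f['cx']+K(f)*x*s, f['cy']+K(f)*y*s]
def tri(obs,z=None):
    g=lambda p: np.concatenate([(proj(f,p if z is None else [*p[:2],z])[0]-uv) for f,uv in obs])
    r=least_squares(g,[400,0,30] if z is None else [400,0]); return r.x, np.abs(r.fun).max()
def load(n):
    d=np.load(n,allow_pickle=True).item(); return d
def grab(cam,n):
    from workcell import grab_frame
    f=grab_frame(cam); f['view']=np.array(f['view']); np.save(n+'.npy',f,allow_pickle=True)
    cv2.imwrite(f'pics/{n}.png',cv2.cvtColor(f['color'],cv2.COLOR_RGB2BGR)); return f
E
python3 - <<'E'
from h import *
from workcell import env
for c in ['scene','top','wrist']:
    f=grab(c,c); print(c,f['vfov'],f['cx'],f['cy'],f['k1'],np.linalg.inv(f['view'])[:3,3].round())
s=env.state(); print(s['time_s'],s['ee_pos'],s['ee_rot'],s['gripper_width'])
a=cv2.imread('pics/scene.png');b=cv2.imread('pics/top.png')
E
```

```text
scene 53.33333379001963 277.78777437133374 205.6434277858566 -0.10651471004938319 [ 816. -287.  822.]
top 48.41182591703517 275.8685058314336 201.47252127944952 -0.13530987613721618 [ 275.   80. 1157.]
wrist 61.40566922787437 281.48300405780714 207.6454846976468 -0.008440864278744693 [ 238. -527.  386.]
0.15 [ 174.10279724 -547.60737722  213.30039238] [-1.79922231e+02 -5.30022044e-04  1.76362170e+01] 91.07450915857828
```

View pics/scene.png

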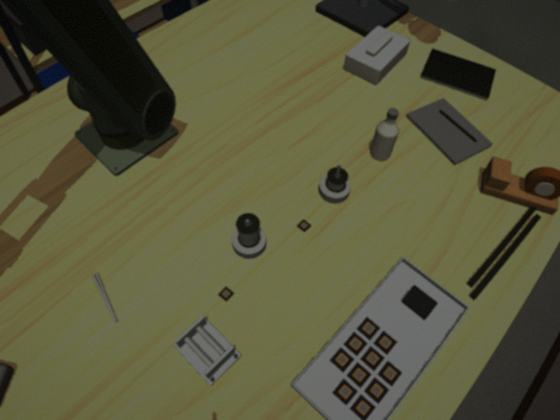

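View pics/top.png

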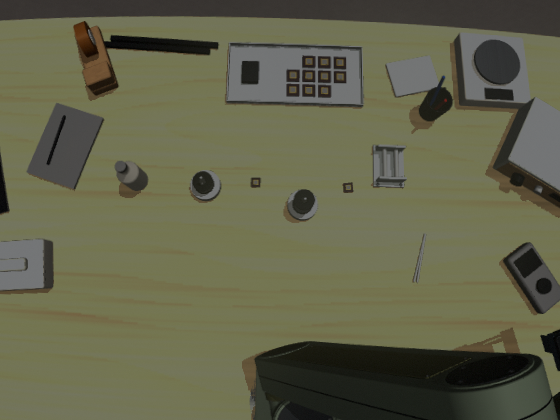

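The scene shows the tall spool at about (248,230) and the cradle at (208,348). In the top view they are at (302,204) and (389,166). I'll enlarge both.

Run:
```python
from h import *
def crop(n,u,v):
    c=cv2.imread(f'pics/{n}.png')[v:v+60,u:u+80]
    c=cv2.resize(c,(400,300),interpolation=cv2.INTER_CUBIC); c=cv2.convertScaleAbs(c,alpha=1.5)
    for i in range(0,80,10):
        cv2.line(c,(i*5,0),(i*5,4),(0,0,255),1);cv2.putText(c,str(u+i),(i*5,14),0,.33,(0,0,255),1)
    for j in range(10,60,10):
        cv2.line(c,(0,j*5),(4,j*5),(0,0,255),1);cv2.putText(c,str(v+j),(5,j*5+4),0,.33,(0,0,255),1)
    return c
m=np.vstack([np.hstack([crop('scene',210,203),crop('scene',168,320)]),np.hstack([crop('top',264,170),crop('top',349,136)])])
cv2.imwrite('pics/m.png',m)
```

```text
(no output)
```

View pics/m.png

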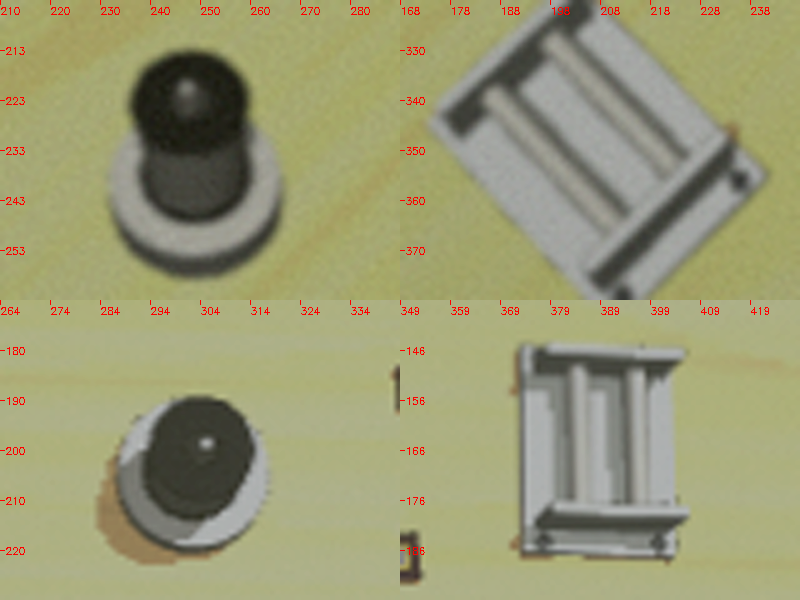

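Run:
```python
from h import *
S,T=load('scene.npy'),load('top.npy')
print('tip',tri([(S,[247.3,220.5]),(T,[305,198.4])]))
print('flange',tri([(S,[247.8,222.5]),(T,[304,200.4])]))
obs=[(T,[373.4,145],[55,40,8]),(T,[373.2,186.4],[-55,40,8]),(T,[403.8,187.3],[-55,-40,8]),
(S,[241.4,355],[55,40,8]),(S,[174,344],[-55,-40,8]),
(S,[186.4,338.4],[-38,-15,32]),(S,[198.6,328.4],[-38,15,32]),
(T,[379.4+5.3,149.5],[38,15,32]),(T,[396.2,150.5],[38,-15,32])]
def g(p):
    c=R.from_euler('z',p[3]).as_matrix()
    return np.concatenate([proj(f,c@q+p[:3])[0]-uv for f,uv,q in obs])
r=least_squares(g,[500,-150,0,0],loss='soft_l1'); print('cradle',r.x,np.degrees(r.x[3])); print(g(r.x).reshape(-1,2).round(1))
for n,a,b in [('short',[337,168],[204,178]),('chipL?',[304,225],[256,182]),('chipR?',[226,294],[348,187])]: print(n,tri([(S,a),(T,b)]))
print(np.degrees(np.arctan2(*(T['view'][1::-1,0]))))
```

```text
tip (array([477.57395048,  -2.24471053,  98.65210298]), np.float64(0.2786366559553244))
flange (array([ 4.75569233e+02, -3.71713920e-01,  8.60874547e+01]), np.float64(0.5310103445000607))
cradle [ 5.86081661e+02 -2.24277392e+02 -6.31673629e+00 -1.96600730e-02] -1.1264392051196346
[[-0.9 -0.1]
 [-0.7 -0.3]
 [-0.7  0.3]
 [-0.3  1.1]
 [-1.3  0.5]
 [-0.5  0. ]
 [-0.6 -0.7]
 [-0.5 -0.5]
 [-0.5 -0.9]]
short (array([521.02313842, 233.68435971,  94.33323277]), np.float64(0.1994388073887876))
chipL? (array([534.84977157, 115.15397532,   5.59613137]), np.float64(0.4450944840889406))
chipR? (array([ 528.18218721, -119.20759786,    2.26163437]), np.float64(0.22328016235042014))
88.76633288029281
```

The post tip comes out at 98.7 mm high (text 101) and the chips at 2–6 mm, so the fit is plausible. The spool is near (477,-1) and the cradle near (586,-224) with yaw about -1°. I'll move the wrist camera over both to refine this.

Call:
move_arm --plan '[{"tx": 3.2, "ty": -2.35, "tz": -0.4}, {"tx": 3.2, "ty": -2.35, "tz": -0.4}, {"tx": 3.2, "ty": -2.35, "tz": -0.4}, {"tx": 3.2, "ty": -2.35, "tz": -0.4}, {"tx": 3.2, "ty": -2.35, "tz": -0.4}, {"tx": 3.2, "ty": -2.35, "tz": -0.4}, {"tx": 3.2, "ty": -2.35, "tz": -0.4}, {"tx": 3.2, "ty": -2.35, "tz": -0.4}, {"tx": 3.2, "ty": -2.35, "tz": -0.4}, {"tx": 3.2, "ty": -2.35, "tz": -0.4}, {"tx": 3.2, "ty": -2.35, "tz": -0.4}, {"tx": 3.2, "ty": -2.35, "tz": -0.4}]'

```text
schema error: expected keys tx, ty, tz, wx, wy, wz
```

Run:
```python
from h import *
from workcell import env
f=grab('wrist','w1'); s=env.state(); print(s['qpos'],s['ee_pos'],s['ee_rot'],s['time_s'])
c=cv2.resize(cv2.imread('pics/w1.png'),(784,588),interpolation=cv2.INTER_CUBIC); cv2.imwrite('pics/w1b.png',c)
print('pred tip, cradle',proj(f,[[477.5,-2.2,101],[586,-224,32]]))
```

```text
[-7.35103784e+01  1.83371139e+01  8.96795675e+01  1.10566087e-04
  7.20418582e+01 -1.14666428e+00] [ 174.123179   -547.70352774  213.4477855 ] [-1.79941474e+02 -1.27660105e-03  1.76362511e+01] 0.2
pred tip, cradle [[-463.54819532 -567.18815921]
 [  24.73139874 -488.30804933]]
```

View pics/w1b.png

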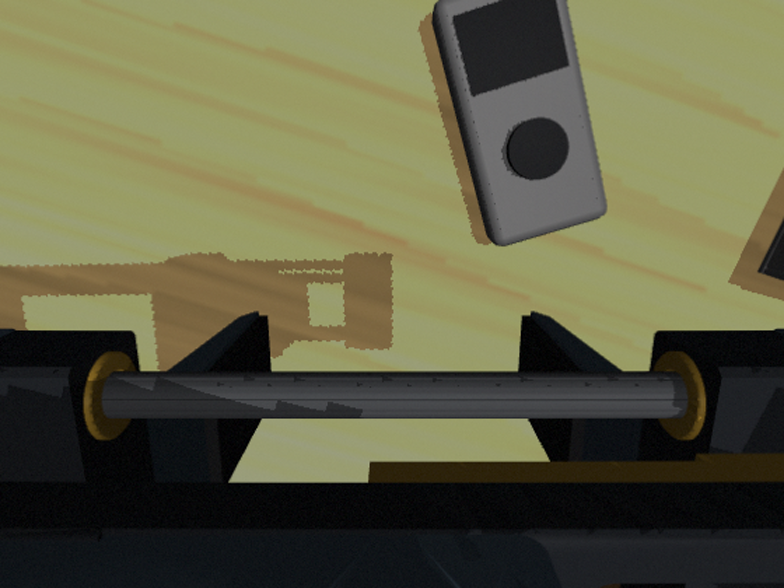

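The wrist view is the start pose: the lower half is hidden by the gripper and the image's up direction is the tool's +x. The move was refused because rows need all six keys, so I'm resending it with an aim point that suits this view.

Call:
move_arm --plan '[{"tx": 2.85, "ty": -2.75, "tz": -0.45, "wx": 0, "wy": 0, "wz": 0}, {"tx": 2.85, "ty": -2.75, "tz": -0.45, "wx": 0, "wy": 0, "wz": 0}, {"tx": 2.85, "ty": -2.75, "tz": -0.45, "wx": 0, "wy": 0, "wz": 0}, {"tx": 2.85, "ty": -2.75, "tz": -0.45, "wx": 0, "wy": 0, "wz": 0}, {"tx": 2.85, "ty": -2.75, "tz": -0.45, "wx": 0, "wy": 0, "wz": 0}, {"tx": 2.85, "ty": -2.75, "tz": -0.45, "wx": 0, "wy": 0, "wz": 0}, {"tx": 2.85, "ty": -2.75, "tz": -0.45, "wx": 0, "wy": 0, "wz": 0}, {"tx": 2.85, "ty": -2.75, "tz": -0.45, "wx": 0, "wy": 0, "wz": 0}, {"tx": 2.85, "ty": -2.75, "tz": -0.45, "wx": 0, "wy": 0, "wz": 0}, {"tx": 2.85, "ty": -2.75, "tz": -0.45, "wx": 0, "wy": 0, "wz": 0}, {"tx": 2.85, "ty": -2.75, "tz": -0.45, "wx": 0, "wy": 0, "wz": 0}, {"tx": 0, "ty": 0, "tz": 0, "wx": 0, "wy": 0, "wz": 0}]'

```text
time_s: 1.2
ee_pos: [384.1, -159.4, 264.3]
ee_rot: [-179.9, -0.2, 18.1]
force: [-0.3, -0.9, 0.0]
gripper_width: 90.9
gripper_force: 0.0
```

Run:
```python
from h import *
from workcell import env
f=grab('wrist','w1'); s=env.state(); print(s['qpos'],s['ee_pos'],s['ee_rot'],s['time_s'])
c=cv2.resize(cv2.imread('pics/w1.png'),(784,588),interpolation=cv2.INTER_CUBIC); cv2.imwrite('pics/w1c.png',c)
print('pred tip, cradle',proj(f,[[477.5,-2.2,101],[586,-224,32]]))
```

```text
[-2.45561256e+01  1.81989565e+00  1.03185948e+02  3.01301085e-02
  7.49354185e+01  4.74109800e+01] [ 382.67334967 -162.01625752  263.8304227 ] [ 1.79981678e+02 -6.29376033e-02  1.80250883e+01] 1.25
pred tip, cradle [[145.08490218  38.69434553]
 [400.66326374  18.37298717]]
```

View pics/w1c.png

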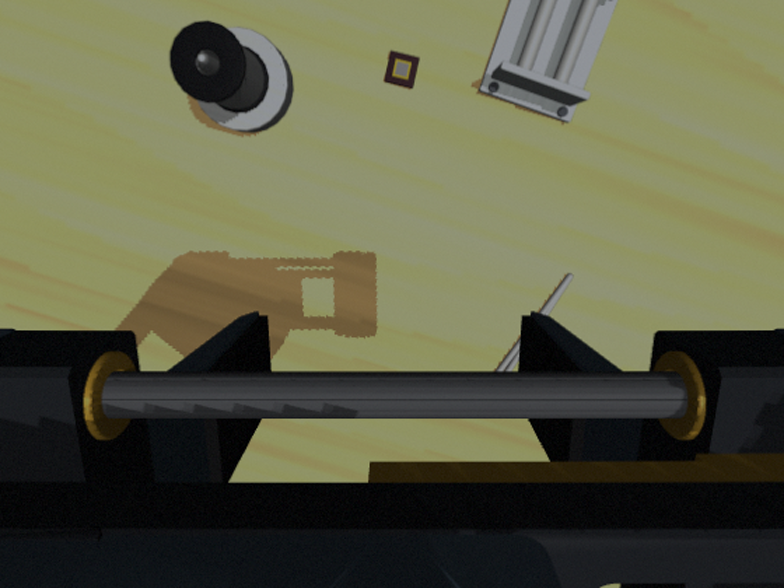

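The post tip is at (207,62) in the enlarged picture, about (148,44) in original pixels. That is a few pixels off the prediction, and the cradle is cut off, so I'll step forward for the second wrist view.

Call:
move_arm --plan '[{"tx": 3, "ty": 0, "tz": 0, "wx": 0, "wy": 0, "wz": 0}, {"tx": 3, "ty": 0, "tz": 0, "wx": 0, "wy": 0, "wz": 0}, {"tx": 3, "ty": 0, "tz": 0, "wx": 0, "wy": 0, "wz": 0}, {"tx": 0, "ty": 0, "tz": 0, "wx": 0, "wy": 0, "wz": 0}, {"tx": 0, "ty": 0, "tz": 0, "wx": 0, "wy": 0, "wz": 0}]'

```text
time_s: 1.67
ee_pos: [467.2, -138.2, 262.6]
ee_rot: [-180.0, 0.1, 17.6]
force: [-0.4, 0.4, -0.9]
gripper_width: 91.2
gripper_force: 0.0
```

Run:
```python
from h import *
from workcell import env
f=grab('wrist','w2'); s=env.state(); print(s['qpos'],s['ee_pos'],s['ee_rot'],s['time_s'])
p=proj(f,[[477.5,-2.2,101],[586,-224,32]]);print(p)
def crop(n,u,v,w=100,h=75,k=4):
    c=cv2.imread(f'pics/{n}.png')[v:v+h,u:u+w]
    c=cv2.resize(c,(w*k,h*k),interpolation=cv2.INTER_CUBIC); c=cv2.convertScaleAbs(c,alpha=1.5)
    for i in range(0,w,10): cv2.line(c,(i*k,0),(i*k,4),(0,0,255),1);cv2.putText(c,str(u+i),(i*k,14),0,.33,(0,0,255),1)
    for j in range(10,h,10): cv2.line(c,(0,j*k),(4,j*k),(0,0,255),1);cv2.putText(c,str(v+j),(5,j*k+4),0,.33,(0,0,255),1)
    return c
u2,v2=[int(max(0,a)) for a in p[1]-[50,37]]
u1,v1=[int(max(0,a)) for a in p[0]-[40,30]]
m=np.vstack([np.hstack([crop('w1',110,5),crop('w1',335,0)]),np.hstack([crop('w2',u1,v1),crop('w2',u2,v2)])])
cv2.imwrite('pics/m2.png',m)
```

```text
[-1.78447191e+01  8.64983529e+00  9.55848517e+01 -4.67746349e-02
  7.58853733e+01  5.45660486e+01] [ 466.34769686 -138.32743037  262.74349897] [-1.79967332e+02  1.24112584e-01  1.76007218e+01] 1.7167
[[145.72098069 137.87565843]
 [389.5377813  101.06909268]]
```

View pics/m2.png

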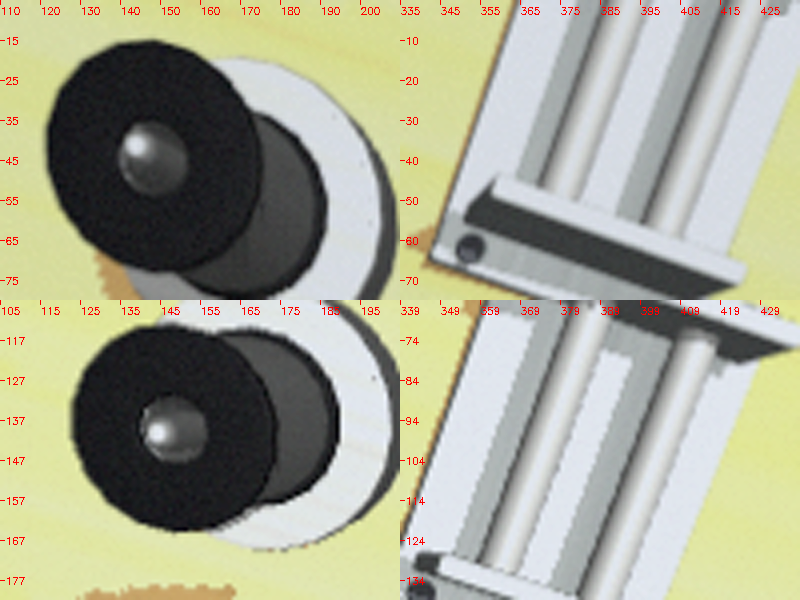

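Run:
```python
from h import *
S,T,A,B=[load(n+'.npy') for n in ('scene','top','w1','w2')]
print('flange wrist',tri([(A,[147.7,43.]),(B,[147.8,138.8])]))
print('z=89',tri([(A,[147.7,43.]),(B,[147.8,138.8])],89))
print('all',tri([(A,[147.7,43.]),(B,[147.8,138.8]),(S,[247.8,222.5]),(T,[304,200.4])]))
pts=[(A,[359.25,43.25],[-38,35,48]),(A,[421.75,67],[-38,-35,48]),(A,[342.5,64.5],[-55,40,8]),(B,[425.25,79.5],[38,-35,8])]
lines=[(B,[363.75,129],15),(B,[386.25,66.5],15),(B,[413.5,75.25],-15),(B,[389.5,136.5],-15)]
def g(p,z0=None):
    t=np.array([p[0],p[1],p[2] if z0 is None else z0]); c=R.from_euler('z',p[3]).as_matrix()
    r=[proj(f,c@q+t)[0]-uv for f,uv,q in pts]
    for f,uv,y in lines:
        a,b=proj(f,[c@[-38,y,26]+t,c@[38,y,26]+t]); d=(b-a)/np.linalg.norm(b-a); e=np.array(uv)-a
        r.append([e[0]*d[1]-e[1]*d[0]])
    return np.concatenate(r)
for z0 in (None,0):
    r=least_squares(g,[586,-224,0,0],args=(z0,)); print('cradle',r.x,np.degrees(r.x[3]),g(r.x,z0).round(1))
```

```text
flange wrist (array([475.60582975,  -0.82447264,  90.3800433 ]), np.float64(0.20329935686638123))
z=89 (array([ 4.75570510e+02, -3.14502447e-01]), np.float64(0.20640190921466228))
all (array([ 4.75595015e+02, -1.22886962e-01,  8.82251356e+01]), np.float64(0.5495338059975552))
cradle [ 5.83788128e+02 -2.24393194e+02  8.81443343e-01 -3.25539016e-03] -0.18652011697624227 [ 0.2 -0.3  0.9 -1.  -0.2 -0.1 -1.3  1.5  0.4  0.8 -0.7 -0.3]
cradle [ 5.83992836e+02 -2.24611968e+02  6.27349664e+02 -3.80894194e-03] -0.2182362978309232 [ 0.2 -0.3  0.8 -1.  -0.1 -0.1 -1.3  1.5  0.4  0.9 -0.7 -0.4]
```

Both measurements agree with the text: the flange top is at 88–90 mm and the cradle's z fit is under 1 mm. I'm using the spool axis at (475.6,-0.3) and the cradle at (584.2,-224.5) with yaw about -0.3°. Before moving, I'll fit a quick kinematic model to check that the side grasp and the final pose are reachable.

```bash
cat > kin.py <<'E'
from h import *
rz=lambda a:R.from_euler('z',a,degrees=True); ry=lambda a:R.from_euler('y',a,degrees=True)
def fk(q,L=(580,418,150,357,-11.5)):
    L2,L3,d1,L6,e=L
    A=rz(q[0]); B=A*ry(q[1]); C=A*ry(q[1]+q[2]); D=C*rz(q[3])*ry(q[4])*rz(q[5]+90)
    return np.array([0,0,d1])+B.apply([0,0,L2])+C.apply([0,0,L3])+D.apply([0,0,L6])+A.apply([0,-e,0]),D
lo=np.array([-177.97,-48.28,12.27,-77.06,2.81,-146.56]);hi=np.array([177.97,115.42,149.76,257.06,150.46,146.56])
def ik(p,rot,q):
    g=lambda q:np.r_[(fk(q)[0]-p)/5,(fk(q)[1].inv()*rot).as_rotvec()*57.3]
    r=least_squares(g,np.clip(q,lo+.1,hi-.1),bounds=(lo,hi)); return r.x,np.abs(r.fun).max()
down=lambda yaw:rz(yaw)*R.from_euler('x',180,degrees=True)
def rel(p0,r0,p1,r1): # shift (cm, tool axes at start), rotvec
    return r0.inv().apply(np.array(p1)-p0)/10,(r0.inv()*r1).as_rotvec()
E
python3 - <<'E'
from kin import *
from workcell import env
s=env.state(); q=np.array(s['qpos']); print('fkerr',fk(q)[0]-s['ee_pos'],(fk(q)[1].inv()*R.from_euler('xyz',s['ee_rot'],degrees=True)).magnitude()*57.3)
p0=np.array(s['ee_pos'])
def run(n,pa,ra,pb,rb,q,m=5):
    rv=(ra.inv()*rb).as_rotvec()
    for i in range(1,m+1):
        q,e=ik(pa+(pb-pa)*i/m,ra*R.from_rotvec(rv*i/m),q); print(n,i,q.round(0),round(e,2))
    return q
C=np.array([475.6,-.3,57]); r0=down(17.6)
for a in (60,50):
    rg=down(a)*ry(65); z=rg.apply([0,0,1]); g=C+15*z; pre=g-100*z
    print(a,rel(p0,r0,pre,rg),'pre',pre)
    q1=run('yaw',p0,r0,p0,down(a),q,2); q1=run('tilt',p0,down(a),p0,rg,q1); q1=run('desc',p0,rg,pre,rg,q1,3); q1=run('in',pre,rg,g,rg,q1,1)
    up=g+[0,0,140]; q1=run('up',g,rg,up,rg,q1,2)
    rf=down(-.3)*ry(-25); zf=rf.apply([0,0,1]); f=np.array([584.2,-224.5,55])+15*zf; fa=f+[0,0,130]
    r2=down(-.3)*ry(65)
    q1=run('yaw2',up,rg,up,r2,q1,3); q1=run('lay',up,r2,fa,rf,q1,6); q1=run('low',fa,rf,f,rf,q1,2)
E
```

```text
fkerr [ 5.084064   -1.65444026  0.87664906] 2.2988366235902066e-14
60 (array([-0.63332171, -7.68231727, 16.98209467]), array([ 0.41888641,  1.07995365, -0.65751996])) pre [437.08191905 -67.01527321  92.92255225]
yaw 1 [-18.   8.  96.  -0.  76.  33.] 0.0
yaw 2 [-18.   8.  96.  -0.  76.  12.] 0.0
tilt 1 [-27.   7.  99.  14.  74.  -1.] 0.0
tilt 2 [-37.   8. 102.  27.  75. -15.] 0.0
tilt 3 [-45.  11. 105.  38.  79. -27.] 0.0
tilt 4 [-51.  15. 108.  48.  84. -38.] 0.0
tilt 5 [-55.  21. 111.  55.  90. -48.] 0.0
desc 1 [-55.  23. 118.  56.  85. -55.] 0.0
desc 2 [-54.  27. 124.  58.  79. -63.] 0.0
desc 3 [-53.  32. 129.  61.  73. -72.] 0.0
in 1 [-42.  37. 133.  74.  67. -80.] 0.0
up 1 [-42.  28. 132.  70.  71. -69.] 0.0
up 2 [-42.  20. 128.  67.  75. -57.] 0.0
yaw2 1 [-42.  12. 142.  85.  64. -61.] 0.0
yaw2 2 [-32.   3. 150. 110.  50. -60.] 2.01
yaw2 3 [  1.  -6. 150. 184.  24. -93.] 5.38
lay 1 [-10.  -5. 143. 137.  10. -53.] 0.0
lay 2 [-14.  -2. 129.  24.  20.  56.] 0.0
lay 3 [-16.   6. 114.   8.  41.  69.] 0.0
lay 4 [-17.  16.  99.   2.  60.  73.] 0.0
lay 5 [-18.  26.  84.  -3.  80.  74.] 
[... 591 characters left out ...]
 125.  62.  79. -56.] 0.0
desc 2 [-57.  24. 132.  64.  74. -66.] 0.0
desc 3 [-56.  30. 138.  69.  69. -78.] 0.0
in 1 [-43.  36. 141.  86.  65. -87.] 0.0
up 1 [-43.  26. 139.  80.  67. -73.] 0.0
up 2 [-43.  16. 135.  75.  69. -59.] 0.0
yaw2 1 [-40.  10. 146.  94.  61. -63.] 0.0
yaw2 2 [-29.   1. 150. 115.  45. -59.] 2.8
yaw2 3 [  1.  -5. 150. 183.  24. -92.] 5.27
lay 1 [-10.  -5. 143. 136.  11. -53.] 0.0
lay 2 [-14.  -1. 129.  24.  20.  56.] 0.0
lay 3 [-16.   6. 114.   8.  41.  69.] 0.0
lay 4 [-17.  16.  99.   2.  60.  72.] 0.0
lay 5 [-18.  26.  84.  -3.  80.  74.] 0.0
lay 6 [-18.  38.  67.  -7.  99.  73.] 0.0
low 1 [-18.  41.  72.  -7.  91.  74.] 0.0
low 2 [-18.  43.  76.  -7.  84.  75.] 0.0
```

The model matches to about 5 mm, and the side grasp at azimuth 60°, tilted 25° below horizontal, is reachable. The laying motion should tilt first and then yaw. First I yaw and tilt the tool.

Call:
move_arm --plan '[{"tx": 0, "ty": 0, "tz": 0, "wx": 0, "wy": 0, "wz": -0.123}, {"tx": 0, "ty": 0, "tz": 0, "wx": 0, "wy": 0, "wz": -0.123}, {"tx": 0, "ty": 0, "tz": 0, "wx": 0, "wy": 0, "wz": -0.123}, {"tx": 0, "ty": 0, "tz": 0, "wx": 0, "wy": 0, "wz": -0.123}, {"tx": 0, "ty": 0, "tz": 0, "wx": 0, "wy": 0, "wz": -0.123}, {"tx": 0, "ty": 0, "tz": 0, "wx": 0, "wy": 0, "wz": -0.123}, {"tx": 0, "ty": 0, "tz": 0, "wx": 0, "wy": 0.1, "wz": 0}, {"tx": 0, "ty": 0, "tz": 0, "wx": 0, "wy": 0.1, "wz": 0}, {"tx": 0, "ty": 0, "tz": 0, "wx": 0, "wy": 0.1, "wz": 0}, {"tx": 0, "ty": 0, "tz": 0, "wx": 0, "wy": 0.1, "wz": 0}, {"tx": 0, "ty": 0, "tz": 0, "wx": 0, "wy": 0.1, "wz": 0}, {"tx": 0, "ty": 0, "tz": 0, "wx": 0, "wy": 0.1, "wz": 0}]'

```text
time_s: 2.72
ee_pos: [465.9, -138.6, 264.4]
ee_rot: [179.8, -34.6, 59.9]
force: [-0.6, 0.0, -0.2]
gripper_width: 91.4
gripper_force: 0.0
```

Call:
move_arm --plan '[{"tx": 0, "ty": 0, "tz": 0, "wx": 0, "wy": 0.1, "wz": 0}, {"tx": 0, "ty": 0, "tz": 0, "wx": 0, "wy": 0.1, "wz": 0}, {"tx": 0, "ty": 0, "tz": 0, "wx": 0, "wy": 0.1, "wz": 0}, {"tx": 0, "ty": 0, "tz": 0, "wx": 0, "wy": 0.1, "wz": 0}, {"tx": 0, "ty": 0, "tz": 0, "wx": 0, "wy": 0.1, "wz": 0}, {"tx": 0, "ty": 0, "tz": 0, "wx": 0, "wy": 0, "wz": 0}, {"tx": 0, "ty": 0, "tz": 0, "wx": 0, "wy": 0, "wz": 0}, {"tx": 0, "ty": 0, "tz": 0, "wx": 0, "wy": 0, "wz": 0}]'

```text
time_s: 3.38
ee_pos: [466.8, -137.8, 264.1]
ee_rot: [179.8, -62.9, 60.0]
force: [0.2, -0.1, 0.4]
gripper_width: 91.2
gripper_force: 0.0
```

```bash
cat > to.py <<'E'
from kin import *
from workcell import env
s=env.state(); P=np.array(s['ee_pos']); Q=R.from_euler('xyz',s['ee_rot'],degrees=True)
def go(n,p,r):
    a,b=rel(P,Q,p,r); print(n,'shift cm',a.round(2),'rot',b.round(3),'| pos only after')
E
python3 - <<'E'
from to import *
rg=down(60)*ry(65); z=rg.apply([0,0,1]); C=np.array([475.6,-.3,57]); g=C+15*z
print(P,s['ee_rot'],np.array(s['qpos']).round(1),s['time_s'],'zdir',Q.apply([0,0,1]))
go('pre',g-100*z,rg)
E
```

```text
[ 466.8399074  -137.832424    264.07811025] [179.82511286 -62.89571787  60.02978197] [-52.7  19.5 109.3  55.3  88.8 -44. ] 3.3833 zdir [ 0.44733074  0.76962027 -0.45560932]
pre shift cm [-13.12  -6.15  11.92] rot [0.003 0.037 0.   ] | pos only after
```

Call:
move_arm --plan '[{"tx": 0, "ty": 0, "tz": 0, "wx": 0.003, "wy": 0.037, "wz": 0}, {"tx": -2.26, "ty": -1.02, "tz": 1.9, "wx": 0, "wy": 0, "wz": 0}, {"tx": -2.26, "ty": -1.02, "tz": 1.9, "wx": 0, "wy": 0, "wz": 0}, {"tx": -2.26, "ty": -1.02, "tz": 1.9, "wx": 0, "wy": 0, "wz": 0}, {"tx": -2.26, "ty": -1.02, "tz": 1.9, "wx": 0, "wy": 0, "wz": 0}, {"tx": -2.26, "ty": -1.02, "tz": 1.9, "wx": 0, "wy": 0, "wz": 0}, {"tx": -2.26, "ty": -1.02, "tz": 1.9, "wx": 0, "wy": 0, "wz": 0}, {"tx": 0, "ty": 0, "tz": 0, "wx": 0, "wy": 0, "wz": 0}, {"tx": 0, "ty": 0, "tz": 0, "wx": 0, "wy": 0, "wz": 0}, {"tx": 0, "ty": 0, "tz": 0, "wx": 0, "wy": 0, "wz": 0}]'

```text
time_s: 4.22
ee_pos: [438.2, -67.5, 93.8]
ee_rot: [179.7, -65.1, 60.3]
force: [0.4, 0.5, -0.0]
gripper_width: 90.9
gripper_force: 0.0
```

Run:
```python
from to import *
f=grab('wrist','w3')
rg=down(60)*ry(65); z=rg.apply([0,0,1]); C=np.array([475.6,-.3,57]); g=C+15*z
print(P,s['ee_rot'],np.array(s['qpos']).round(1),s['time_s'])
go('pre',g-100*z,rg); go('grasp',g,rg); print(proj(f,[[475.6,-.3,89],[475.6,-.3,101],[475.6,-.3,57]]))
```

```text
[438.21188464 -67.47773529  93.84757538] [179.74113577 -65.14488007  60.30661935] [-50.7  33.  127.5  62.5  73.2 -71.1] 4.2167
pre shift cm [-0.09 -0.12  0.02] rot [-0.    -0.003  0.002] | pos only after
grasp shift cm [-0.12 -0.12 10.02] rot [-0.    -0.003  0.002] | pos only after
[[280.9311039  180.77058282]
 [280.97924865 166.03023242]
 [280.81609308 216.00642989]]
```

View pics/w3.png

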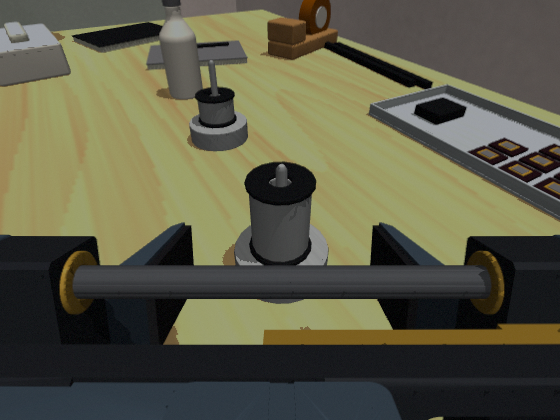

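The tip appears at (281,166), exactly as predicted and centred between the fingers. I'll advance and close.

Call:
move_arm --plan '[{"tx": -0.02, "ty": -0.02, "tz": 2, "wx": 0, "wy": 0, "wz": 0}, {"tx": -0.02, "ty": -0.02, "tz": 2, "wx": 0, "wy": 0, "wz": 0}, {"tx": -0.02, "ty": -0.02, "tz": 2, "wx": 0, "wy": 0, "wz": 0}, {"tx": -0.02, "ty": -0.02, "tz": 2, "wx": 0, "wy": 0, "wz": 0}, {"tx": -0.02, "ty": -0.02, "tz": 2, "wx": 0, "wy": 0, "wz": 0}, {"tx": 0, "ty": 0, "tz": 0, "wx": 0, "wy": 0, "wz": 0}, {"tx": 0, "ty": 0, "tz": 0, "wx": 0, "wy": 0, "wz": 0}, {"tx": 0, "ty": 0, "tz": 0, "wx": 0, "wy": 0, "wz": 0}]'

```text
time_s: 4.93
ee_pos: [482.0, 11.2, 50.6]
ee_rot: [179.7, -65.1, 60.3]
force: [-0.3, -0.3, -0.5]
gripper_width: 91.4
gripper_force: 0.0
```

Call:
move_arm --plan '[{"tx": 0, "ty": 0, "tz": 0, "wx": 0, "wy": 0, "wz": 0}, {"tx": 0, "ty": 0, "tz": 0, "wx": 0, "wy": 0, "wz": 0}, {"tx": 0, "ty": 0, "tz": 0, "wx": 0, "wy": 0, "wz": 0}, {"tx": 0, "ty": 0, "tz": 0, "wx": 0, "wy": 0, "wz": 0}, {"tx": 0, "ty": 0, "tz": 0, "wx": 0, "wy": 0, "wz": 0}, {"tx": 0, "ty": 0, "tz": 0, "wx": 0, "wy": 0, "wz": 0}, {"tx": 0, "ty": 0, "tz": 0, "wx": 0, "wy": 0, "wz": 0}, {"tx": 0, "ty": 0, "tz": 0, "wx": 0, "wy": 0, "wz": 0}, {"tx": 0, "ty": 0, "tz": 0, "wx": 0, "wy": 0, "wz": 0}, {"tx": 0, "ty": 0, "tz": 0, "wx": 0, "wy": 0, "wz": 0}]' --gripper 3.5 --force 30

```text
time_s: 5.77
ee_pos: [481.4, 12.0, 49.6]
ee_rot: [-179.9, -65.1, 59.9]
force: [-0.6, -1.0, 0.4]
gripper_width: 44.9
gripper_force: 30.0
```

The opening is 44.9 mm, so it is gripping the winding. Now the straight lift.

Call:
move_arm --plan '[{"tx": 0.9, "ty": 0, "tz": -0.42, "wx": 0, "wy": 0, "wz": 0}, {"tx": 1.36, "ty": 0, "tz": -0.63, "wx": 0, "wy": 0, "wz": 0}, {"tx": 1.36, "ty": 0, "tz": -0.63, "wx": 0, "wy": 0, "wz": 0}, {"tx": 1.36, "ty": 0, "tz": -0.63, "wx": 0, "wy": 0, "wz": 0}, {"tx": 1.36, "ty": 0, "tz": -0.63, "wx": 0, "wy": 0, "wz": 0}, {"tx": 1.36, "ty": 0, "tz": -0.63, "wx": 0, "wy": 0, "wz": 0}, {"tx": 1.36, "ty": 0, "tz": -0.63, "wx": 0, "wy": 0, "wz": 0}, {"tx": 1.36, "ty": 0, "tz": -0.63, "wx": 0, "wy": 0, "wz": 0}, {"tx": 1.36, "ty": 0, "tz": -0.63, "wx": 0, "wy": 0, "wz": 0}, {"tx": 0.9, "ty": 0, "tz": -0.42, "wx": 0, "wy": 0, "wz": 0}, {"tx": 0, "ty": 0, "tz": 0, "wx": 0, "wy": 0, "wz": 0}, {"tx": 0, "ty": 0, "tz": 0, "wx": 0, "wy": 0, "wz": 0}]'

```text
time_s: 6.77
ee_pos: [480.9, 12.2, 188.9]
ee_rot: [-179.9, -65.0, 60.0]
force: [0.3, -0.3, -2.6]
gripper_width: 44.6
gripper_force: 30.0
```

Run:
```python
from to import *
f=grab('wrist','w4'); print(P,s['ee_rot'],s['force'],s['time_s'],s['gripper_width'])
Cn=P-15*Q.apply([0,0,1]); print('center',Cn,proj(f,[Cn+[0,0,32],Cn+[0,0,-32]]))
a=cv2.imread('pics/w4.png'); grab('scene','s4'); b=cv2.imread('pics/s4.png')[100:310,140:420]
cv2.imwrite('pics/m4.png',np.hstack([a[60:360,130:430],cv2.resize(b,(400,300))]))
```

```text
[480.88229924  12.19919137 188.87490857] [-179.8988413   -65.04754808   60.01278224] [ 0.34559957 -0.27180818 -2.57092151] 6.7667 44.57789816996493
center [4.74107939e+02 4.06621073e-01 1.95202889e+02] [[283.37587971 218.13865701]
 [282.8488705  309.46844447]]
```

View pics/m4.png

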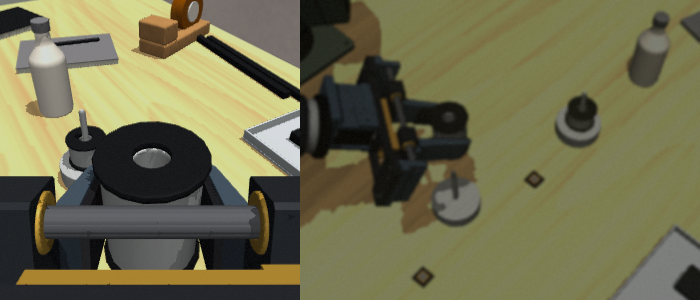

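The bore is at (282,218) against a prediction of (283,218), so the spool is held upright and clear of the post. Next, tilt by -90° about tool y.

Call:
move_arm --plan '[{"tx": 0, "ty": 0, "tz": 0, "wx": 0, "wy": -0.08, "wz": 0}, {"tx": 0, "ty": 0, "tz": 0, "wx": 0, "wy": -0.11, "wz": 0}, {"tx": 0, "ty": 0, "tz": 0, "wx": 0, "wy": -0.11, "wz": 0}, {"tx": 0, "ty": 0, "tz": 0, "wx": 0, "wy": -0.11, "wz": 0}, {"tx": 0, "ty": 0, "tz": 0, "wx": 0, "wy": -0.11, "wz": 0}, {"tx": 0, "ty": 0, "tz": 0, "wx": 0, "wy": -0.11, "wz": 0}, {"tx": 0, "ty": 0, "tz": 0, "wx": 0, "wy": -0.11, "wz": 0}, {"tx": 0, "ty": 0, "tz": 0, "wx": 0, "wy": -0.11, "wz": 0}, {"tx": 0, "ty": 0, "tz": 0, "wx": 0, "wy": -0.11, "wz": 0}, {"tx": 0, "ty": 0, "tz": 0, "wx": 0, "wy": -0.11, "wz": 0}, {"tx": 0, "ty": 0, "tz": 0, "wx": 0, "wy": -0.11, "wz": 0}, {"tx": 0, "ty": 0, "tz": 0, "wx": 0, "wy": -0.11, "wz": 0}]'

```text
time_s: 7.87
ee_pos: [480.6, 12.4, 189.0]
ee_rot: [-179.8, 9.1, 60.1]
force: [-0.1, -1.3, -2.9]
gripper_width: 45.0
gripper_force: 30.0
```

Call:
move_arm --plan '[{"tx": 0, "ty": 0, "tz": 0, "wx": 0, "wy": -0.11, "wz": 0}, {"tx": 0, "ty": 0, "tz": 0, "wx": 0, "wy": -0.11, "wz": 0}, {"tx": 0, "ty": 0, "tz": 0, "wx": 0, "wy": -0.06, "wz": 0}, {"tx": 0, "ty": 0, "tz": 0, "wx": 0, "wy": 0, "wz": 0}, {"tx": 0, "ty": 0, "tz": 0, "wx": 0, "wy": 0, "wz": 0}, {"tx": 0, "ty": 0, "tz": 0, "wx": 0, "wy": 0, "wz": 0}]'

```text
time_s: 8.37
ee_pos: [480.6, 11.8, 188.8]
ee_rot: [-179.8, 24.8, 60.1]
force: [0.0, 0.2, -1.6]
gripper_width: 44.8
gripper_force: 30.0
```

Run:
```python
from to import *
print(P,s['ee_rot'],np.array(s['qpos']).round(1),s['time_s'])
rf=down(-.3)*ry(-25); zf=rf.apply([0,0,1]); f=np.array([584.2,-224.5,53])+15.3*zf
go('above60',f+[0,0,110],rf)
w=np.array([0,0,1]); print('world z in tool',Q.inv().apply(w), 'world delta',f+[0,0,110]-P)
```

```text
[480.58674902  11.77623852 188.78844141] [-179.80044648   24.81454237   60.12645335] [ 12.4  20.   95.6 -18.1  82.2  47.7] 8.3667
above60 shift cm [-12.54  20.23  10.1 ] rot [ 0.441 -0.001  0.956] | pos only after
world z in tool [-0.41968247 -0.00316129 -0.90766548] world delta [  97.14728021 -236.24238247  -39.65495055]
```

Call:
move_arm --plan '[{"tx": 0, "ty": 0, "tz": 0, "wx": 0.044, "wy": 0, "wz": 0.0956}, {"tx": 0, "ty": 0, "tz": 0, "wx": 0.044, "wy": 0, "wz": 0.0956}, {"tx": 0, "ty": 0, "tz": 0, "wx": 0.044, "wy": 0, "wz": 0.0956}, {"tx": 0, "ty": 0, "tz": 0, "wx": 0.044, "wy": 0, "wz": 0.0956}, {"tx": 0, "ty": 0, "tz": 0, "wx": 0.044, "wy": 0, "wz": 0.0956}, {"tx": 0, "ty": 0, "tz": 0, "wx": 0.044, "wy": 0, "wz": 0.0956}, {"tx": 0, "ty": 0, "tz": 0, "wx": 0.044, "wy": 0, "wz": 0.0956}, {"tx": 0, "ty": 0, "tz": 0, "wx": 0.044, "wy": 0, "wz": 0.0956}, {"tx": 0, "ty": 0, "tz": 0, "wx": 0.044, "wy": 0, "wz": 0.0956}, {"tx": 0, "ty": 0, "tz": 0, "wx": 0.044, "wy": 0, "wz": 0.0956}, {"tx": 0, "ty": 0, "tz": 0, "wx": 0, "wy": 0, "wz": 0}, {"tx": 0, "ty": 0, "tz": 0, "wx": 0, "wy": 0, "wz": 0}]'

```text
time_s: 9.37
ee_pos: [481.0, 10.7, 189.9]
ee_rot: [180.0, 24.8, -0.2]
force: [0.6, -1.1, -1.9]
gripper_width: 45.0
gripper_force: 30.0
```

Run:
```python
from to import *
print(P,s['ee_rot'],np.array(s['qpos']).round(1),s['time_s'])
rf=down(-.3)*ry(-25); zf=rf.apply([0,0,1]); f=np.array([584.2,-224.5,53])+15.3*zf
go('above',f+[0,0,110],rf)
```

```text
[480.9573588   10.74827276 189.87521158] [179.98498482  24.75908178  -0.24641639] [-0.1 24.6 88.   0.  92.1 90.1] 9.3667
above shift cm [10.59 23.48 -0.39] rot [ 0.001 -0.004  0.001] | pos only after
```

Call:
move_arm --plan '[{"tx": 0.5, "ty": 1.2, "tz": -0.02, "wx": 0, "wy": -0.004, "wz": 0}, {"tx": 1.06, "ty": 2.35, "tz": -0.04, "wx": 0, "wy": 0, "wz": 0}, {"tx": 1.06, "ty": 2.35, "tz": -0.04, "wx": 0, "wy": 0, "wz": 0}, {"tx": 1.06, "ty": 2.35, "tz": -0.04, "wx": 0, "wy": 0, "wz": 0}, {"tx": 1.06, "ty": 2.35, "tz": -0.04, "wx": 0, "wy": 0, "wz": 0}, {"tx": 1.06, "ty": 2.35, "tz": -0.04, "wx": 0, "wy": 0, "wz": 0}, {"tx": 1.06, "ty": 2.35, "tz": -0.04, "wx": 0, "wy": 0, "wz": 0}, {"tx": 1.06, "ty": 2.35, "tz": -0.04, "wx": 0, "wy": 0, "wz": 0}, {"tx": 1.06, "ty": 2.35, "tz": -0.04, "wx": 0, "wy": 0, "wz": 0}, {"tx": 1.06, "ty": 2.35, "tz": -0.04, "wx": 0, "wy": 0, "wz": 0}, {"tx": 0.5, "ty": 1.2, "tz": -0.02, "wx": 0, "wy": 0, "wz": 0}, {"tx": 0, "ty": 0, "tz": 0, "wx": 0, "wy": 0, "wz": 0}]'

```text
time_s: 10.37
ee_pos: [577.8, -226.4, 147.3]
ee_rot: [179.9, 25.1, -0.3]
force: [-0.3, 0.9, -2.5]
gripper_width: 45.2
gripper_force: 30.0
```

Call:
move_arm --plan '[{"tx": 0, "ty": 0, "tz": 0, "wx": 0, "wy": 0, "wz": 0}, {"tx": 0, "ty": 0, "tz": 0, "wx": 0, "wy": 0, "wz": 0}]'

```text
time_s: 10.53
ee_pos: [577.2, -222.8, 148.8]
ee_rot: [-180.0, 25.1, -0.2]
force: [0.4, -0.0, -2.1]
gripper_width: 44.9
gripper_force: 30.0
```

Run:
```python
from to import *
print(P,s['ee_rot'],s['force'],s['time_s'])
rf=down(-.3)*ry(-25); zf=rf.apply([0,0,1]); f=np.array([584.2,-224.5,53])+15.3*zf
for h in (110,20,0): go(h,f+[0,0,h],rf)
w=grab('wrist','w5'); grab('scene','s5'); grab('top','t5')
C=P-15.3*Q.apply([0,0,1]); print(C)
S,T=load('s5.npy'),load('t5.npy')
for n,F in (('s',S),('t',T),('w',w)): print(n,proj(F,[C+[32,0,0],C+[-32,0,0],[584.2,-224.5,26]]).round(1).tolist())
def crop(n,u,v,w=80,h=60,k=5):
    return cv2.convertScaleAbs(cv2.resize(cv2.imread(f'pics/{n}.png')[v:v+h,u:u+w],(w*k,h*k),interpolation=cv2.INTER_CUBIC),alpha=1.4)
cs=[crop('s5',*(proj(S,C)[0]-[40,30]).astype(int)),crop('t5',*(proj(T,C)[0]-[40,30]).astype(int))]
print((proj(S,C)[0]-[40,30]).astype(int),(proj(T,C)[0]-[40,30]).astype(int))
wi=cv2.resize(cv2.imread('pics/w5.png'),(400,300))
cv2.imwrite('pics/m5.png',np.vstack([np.hstack(cs),np.hstack([wi,wi*0])]))
```

```text
[ 577.24413183 -222.77817673  148.77173971] [-1.79987443e+02  2.50917137e+01 -1.59768747e-01] [ 0.35178885 -0.02726659 -2.10578052] 10.5333
110 shift cm [ 0.03  0.17 -0.05] rot [0.001 0.002 0.002] | pos only after
20 shift cm [3.85 0.17 8.1 ] rot [0.001 0.002 0.002] | pos only after
0 shift cm [4.69 0.17 9.91] rot [0.001 0.002 0.002] | pos only after
[ 583.73234441 -222.7996223   162.6278805 ]
s [[206.5, 337.2], [180.4, 310.0], [204.1, 346.5]]
t [[404.5, 135.4], [405.5, 162.7], [390.3, 164.4]]
w [[283.0, 212.0], [283.0, 304.7], [284.4, 130.9]]
[153 293] [365 118]
```

View pics/m5.png

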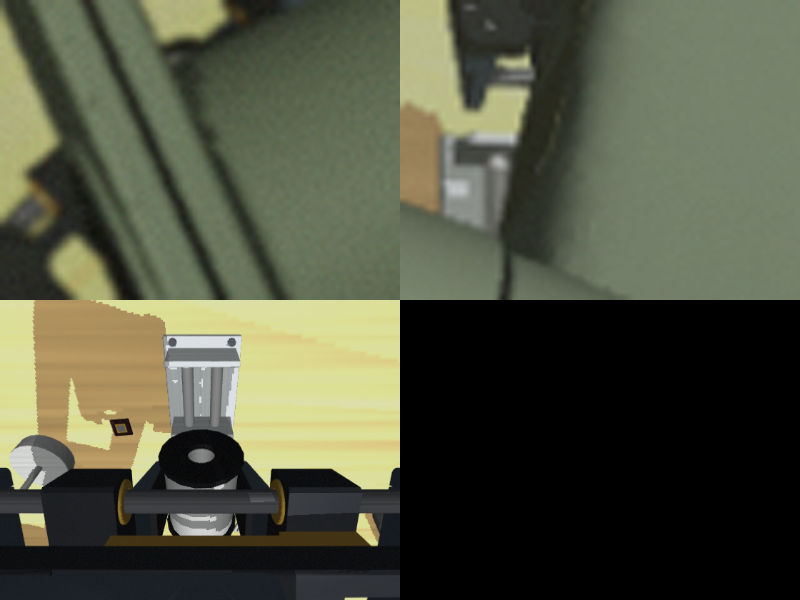

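Run:
```python
from to import *
for n,p,e in (('w4',[480.882,12.199,188.875],[-179.899,-65.048,60.013]),('w5',P,s['ee_rot'])):
    f=load(n+'.npy'); q=R.from_euler('xyz',e,degrees=True); c=np.linalg.inv(f['view'])
    print(n,q.inv().apply(c[:3,3]-p).round(1),(q.inv()*R.from_matrix(c[:3,:3])).as_rotvec().round(3))
    # tool-frame flange face centre -> pixel
    for d in (15,15.3): print(proj(f,p+q.apply(np.array([.906*32,0,-.424*32-d]))).round(1))
w=cv2.imread('pics/w5.png')[165:265,210:350]
w4=cv2.imread('pics/w4.png')[165:265,210:350]
cv2.imwrite('pics/m6.png',cv2.resize(np.hstack([w4,w]),None,fx=2.8,fy=2.8,interpolation=cv2.INTER_CUBIC))
```

```text
w4 [  68.9   -1.  -171. ] [2.093 2.09  0.255]
[[283.4 218.2]]
[[283.4 218.4]]
w5 [  66.2   -0.6 -171.4] [2.092 2.093 0.254]
[[282.8 212.1]]
[[282.8 212.2]]
```

View pics/m6.png

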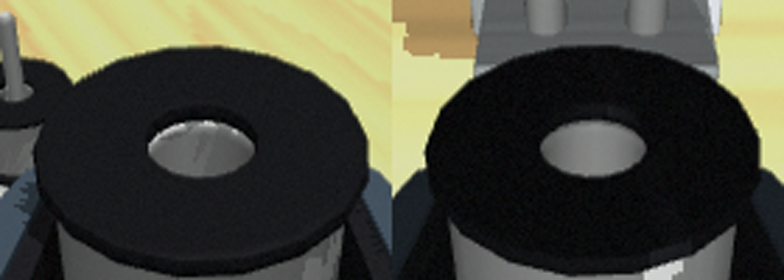

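The two crops are identical, so the grasp has not slipped; the offset is just calibration noise. Lowering now.

Call:
move_arm --plan '[{"tx": 0.43, "ty": 0.02, "tz": 0.9, "wx": 0, "wy": 0, "wz": 0}, {"tx": 0.43, "ty": 0.02, "tz": 0.9, "wx": 0, "wy": 0, "wz": 0}, {"tx": 0.43, "ty": 0.02, "tz": 0.9, "wx": 0, "wy": 0, "wz": 0}, {"tx": 0.43, "ty": 0.02, "tz": 0.9, "wx": 0, "wy": 0, "wz": 0}, {"tx": 0.43, "ty": 0.02, "tz": 0.9, "wx": 0, "wy": 0, "wz": 0}, {"tx": 0.43, "ty": 0.02, "tz": 0.9, "wx": 0, "wy": 0, "wz": 0}, {"tx": 0.43, "ty": 0.02, "tz": 0.9, "wx": 0, "wy": 0, "wz": 0}, {"tx": 0.43, "ty": 0.02, "tz": 0.9, "wx": 0, "wy": 0, "wz": 0}, {"tx": 0.43, "ty": 0.02, "tz": 0.9, "wx": 0, "wy": 0, "wz": 0}, {"tx": 0, "ty": 0, "tz": 0, "wx": 0, "wy": 0, "wz": 0}, {"tx": 0, "ty": 0, "tz": 0, "wx": 0, "wy": 0, "wz": 0}, {"tx": 0, "ty": 0, "tz": 0, "wx": 0, "wy": 0, "wz": 0}]'

```text
time_s: 11.68
ee_pos: [578.6, -225.8, 59.2]
ee_rot: [179.9, 25.0, -0.3]
force: [-0.3, 0.3, -2.3]
gripper_width: 44.6
gripper_force: 30.0
```

Call:
move_arm --plan '[{"tx": 0, "ty": 0, "tz": 0, "wx": 0, "wy": 0, "wz": 0}, {"tx": 0, "ty": 0, "tz": 0, "wx": 0, "wy": 0, "wz": 0}]'

```text
time_s: 11.85
ee_pos: [578.7, -225.9, 59.5]
ee_rot: [179.9, 25.0, -0.3]
force: [0.1, 0.7, -2.7]
gripper_width: 45.0
gripper_force: 30.0
```

Run:
```python
from to import *
print(P,s['ee_rot'],s['force'],s['time_s'])
rf=down(-.3)*ry(-25); zf=rf.apply([0,0,1]); f=np.array([584.2,-224.5,53])+15.3*zf
for h in (20,3,0): go(h,f+[0,0,h],rf)
w=grab('wrist','w6'); c=R.from_euler('z',-.3,degrees=True).as_matrix()
print(proj(w,np.array([[38,15,26],[38,-15,26],[38,35,48],[38,-35,48],[55,40,8],[55,-40,8]])@c.T+[584.2,-224.5,0]).round(1).tolist())
cv2.imwrite('pics/w6c.png',cv2.resize(cv2.imread('pics/w6.png')[40:265,130:430],None,fx=2.6,fy=2.6,interpolation=cv2.INTER_CUBIC))
```

```text
[ 578.7108172  -225.86422844   59.54531401] [179.9142219   24.97676233  -0.26116005] [ 0.13782491  0.69138177 -2.70734756] 11.85
20 shift cm [-0.07 -0.14  0.08] rot [ 0.002 -0.     0.001] | pos only after
3 shift cm [ 0.65 -0.14  1.62] rot [ 0.002 -0.     0.001] | pos only after
0 shift cm [ 0.77 -0.14  1.89] rot [ 0.002 -0.     0.001] | pos only after
[[250.9, 145.7], [309.2, 145.7], [204.8, 168.9], [355.2, 168.8], [203.6, 100.0], [356.4, 100.1]]
```

View pics/w6c.png

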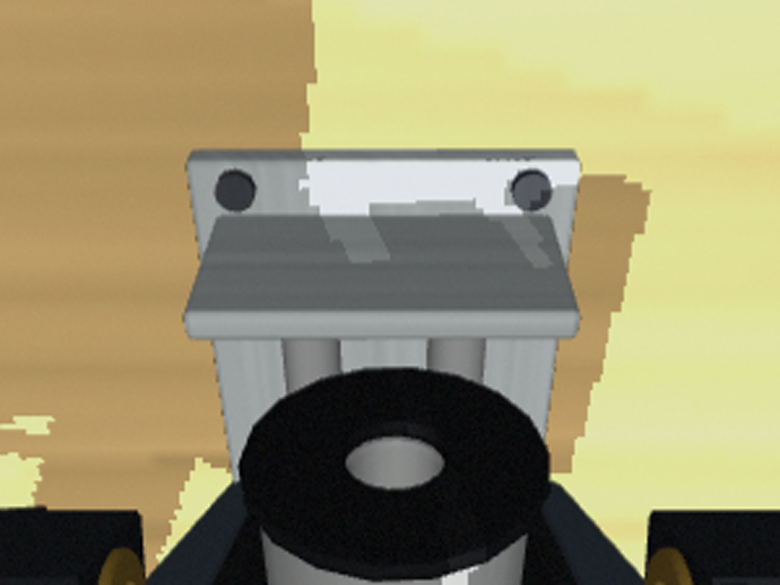

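The cheek and bar midline is at about 277.6 px while the spool is at 281.8 px, so the spool sits about 1.9 mm toward -y. I'll correct ty by -0.17 cm while lowering to just above contact.

Call:
move_arm --plan '[{"tx": 0, "ty": -0.17, "tz": 0, "wx": 0, "wy": 0, "wz": 0}, {"tx": 0.13, "ty": 0, "tz": 0.31, "wx": 0, "wy": 0, "wz": 0}, {"tx": 0.13, "ty": 0, "tz": 0.31, "wx": 0, "wy": 0, "wz": 0}, {"tx": 0.13, "ty": 0, "tz": 0.31, "wx": 0, "wy": 0, "wz": 0}, {"tx": 0.13, "ty": 0, "tz": 0.31, "wx": 0, "wy": 0, "wz": 0}, {"tx": 0.13, "ty": 0, "tz": 0.31, "wx": 0, "wy": 0, "wz": 0}, {"tx": 0, "ty": 0, "tz": 0, "wx": 0, "wy": 0, "wz": 0}, {"tx": 0, "ty": 0, "tz": 0, "wx": 0, "wy": 0, "wz": 0}, {"tx": 0, "ty": 0, "tz": 0, "wx": 0, "wy": 0, "wz": 0}]'

```text
time_s: 12.65
ee_pos: [577.7, -224.1, 42.1]
ee_rot: [179.9, 25.1, -0.2]
force: [-0.3, 0.4, -1.6]
gripper_width: 44.9
gripper_force: 30.0
```

Call:
move_arm --plan '[{"tx": 0.04, "ty": 0, "tz": 0.09, "wx": 0, "wy": 0, "wz": 0}, {"tx": 0, "ty": 0, "tz": 0, "wx": 0, "wy": 0, "wz": 0}]'

```text
time_s: 12.82
ee_pos: [577.7, -224.0, 41.1]
ee_rot: [179.9, 25.0, -0.2]
force: [-0.2, -0.1, -2.3]
gripper_width: 44.8
gripper_force: 30.0
```

Call:
move_arm --plan '[{"tx": 0.04, "ty": 0, "tz": 0.09, "wx": 0, "wy": 0, "wz": 0}, {"tx": 0, "ty": 0, "tz": 0, "wx": 0, "wy": 0, "wz": 0}]'

```text
time_s: 12.98
ee_pos: [577.6, -224.0, 40.0]
ee_rot: [179.9, 25.1, -0.2]
force: [-0.6, 0.4, -2.8]
gripper_width: 44.9
gripper_force: 30.0
```

Call:
move_arm --plan '[{"tx": 0.03, "ty": 0, "tz": 0.07, "wx": 0, "wy": 0, "wz": 0}, {"tx": 0, "ty": 0, "tz": 0, "wx": 0, "wy": 0, "wz": 0}]'

```text
time_s: 13.15
ee_pos: [577.5, -224.0, 39.2]
ee_rot: [179.9, 25.1, -0.2]
force: [-0.2, 0.9, -2.4]
gripper_width: 44.6
gripper_force: 30.0
```

Call:
move_arm --plan '[{"tx": 0.02, "ty": 0, "tz": 0.05, "wx": 0, "wy": 0, "wz": 0}, {"tx": 0, "ty": 0, "tz": 0, "wx": 0, "wy": 0, "wz": 0}]'

```text
time_s: 13.32
ee_pos: [577.6, -224.1, 38.8]
ee_rot: [179.9, 25.0, -0.2]
force: [0.6, -0.2, -1.7]
gripper_width: 45.0
gripper_force: 30.0
```

Call:
move_arm --plan '[{"tx": 0.02, "ty": 0, "tz": 0.05, "wx": 0, "wy": 0, "wz": 0}, {"tx": 0, "ty": 0, "tz": 0, "wx": 0, "wy": 0, "wz": 0}]'

```text
time_s: 13.48
ee_pos: [577.6, -224.1, 38.7]
ee_rot: [179.9, 25.0, -0.3]
force: [-0.2, 0.0, -0.8]
gripper_width: 44.6
gripper_force: 30.0
```

Call:
move_arm --plan '[{"tx": 0.02, "ty": 0, "tz": 0.05, "wx": 0, "wy": 0, "wz": 0}, {"tx": 0, "ty": 0, "tz": 0, "wx": 0, "wy": 0, "wz": 0}]'

```text
time_s: 13.65
ee_pos: [577.6, -224.1, 38.6]
ee_rot: [179.9, 25.0, -0.3]
force: [-0.0, 0.8, 3.7]
gripper_width: 45.0
gripper_force: 30.0
```

The wrist force rose from -2.4 to +3.7 N at the expected height, so the spool is on the bars. I'll open and back off along the tool.

Call:
move_arm --plan '[{"tx": 0, "ty": 0, "tz": 0, "wx": 0, "wy": 0, "wz": 0}, {"tx": 0, "ty": 0, "tz": 0, "wx": 0, "wy": 0, "wz": 0}, {"tx": 0, "ty": 0, "tz": 0, "wx": 0, "wy": 0, "wz": 0}, {"tx": 0, "ty": 0, "tz": 0, "wx": 0, "wy": 0, "wz": 0}, {"tx": 0, "ty": 0, "tz": 0, "wx": 0, "wy": 0, "wz": 0}, {"tx": 0, "ty": 0, "tz": 0, "wx": 0, "wy": 0, "wz": 0}, {"tx": 0, "ty": 0, "tz": 0, "wx": 0, "wy": 0, "wz": 0}, {"tx": 0, "ty": 0, "tz": 0, "wx": 0, "wy": 0, "wz": 0}]' --gripper 8

```text
time_s: 14.32
ee_pos: [577.5, -224.0, 37.6]
ee_rot: [179.9, 25.1, -0.2]
force: [0.3, 0.3, 0.4]
gripper_width: 80.2
gripper_force: 0.0
```

Call:
move_arm --plan '[{"tx": 0, "ty": 0, "tz": -1, "wx": 0, "wy": 0, "wz": 0}, {"tx": 0, "ty": 0, "tz": -1.5, "wx": 0, "wy": 0, "wz": 0}, {"tx": 0, "ty": 0, "tz": -2, "wx": 0, "wy": 0, "wz": 0}, {"tx": 0, "ty": 0, "tz": -2, "wx": 0, "wy": 0, "wz": 0}, {"tx": 0, "ty": 0, "tz": -2, "wx": 0, "wy": 0, "wz": 0}, {"tx": 0, "ty": 0, "tz": -2, "wx": 0, "wy": 0, "wz": 0}, {"tx": 0, "ty": 0, "tz": -2, "wx": 0, "wy": 0, "wz": 0}, {"tx": 0, "ty": 0, "tz": -1.5, "wx": 0, "wy": 0, "wz": 0}, {"tx": 0, "ty": 0, "tz": -1, "wx": 0, "wy": 0, "wz": 0}, {"tx": 0, "ty": 0, "tz": 0, "wx": 0, "wy": 0, "wz": 0}, {"tx": 0, "ty": 0, "tz": 0, "wx": 0, "wy": 0, "wz": 0}, {"tx": 0, "ty": 0, "tz": 0, "wx": 0, "wy": 0, "wz": 0}]'

```text
time_s: 15.32
ee_pos: [640.6, -224.0, 173.1]
ee_rot: [180.0, 25.1, -0.2]
force: [1.0, -0.4, -0.5]
gripper_width: 80.1
gripper_force: 0.0
```

Run:
```python
from to import *
print(P,s['force'],s['time_s'],s['gripper_width'])
w=grab('wrist','w7')
print(proj(w,[[584.2+32,-224.5,53],[584.2-32,-224.5,53],[584.2+32,-224.5,78],[584.2-32,-224.5,78],[584.2+38,-224.5,48],[584.2-38,-224.5,48]]).round(1).tolist())
cv2.imwrite('pics/w7b.png',cv2.resize(cv2.imread('pics/w7.png')[60:360,80:480],None,fx=2,fy=2,interpolation=cv2.INTER_CUBIC))
```

```text
[ 640.59753507 -224.02917563  173.07979428] [ 1.03369266 -0.41538102 -0.51365001] 15.3167 80.07145211185889
[[282.7, 167.0], [282.8, 225.0], [282.9, 184.6], [283.0, 243.9], [282.7, 157.6], [282.8, 226.2]]
```

View pics/w7b.png

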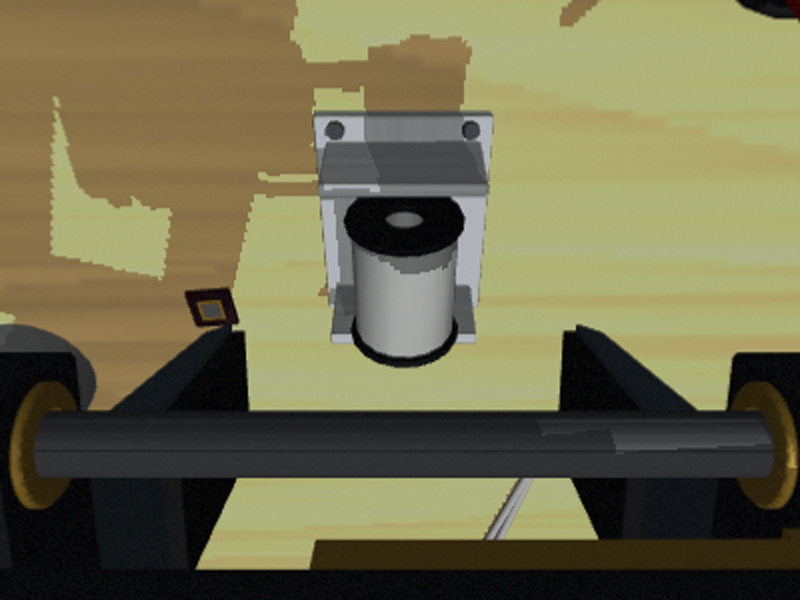

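The spool lies on the bars between the cheeks. Its face is at (282,170) against a prediction of (283,167), the cheek gap limits any shift along the bars to ±6 mm, and it is centred across them. The robot is clear.

```bash
python3 -c "
from workcell import env
print(env.job_done())"
```

```text
the job is handed in; nothing more can be done
None
```

The tall spool was lifted upright off its post and now lies on the cradle's two bars between the cheeks, with the gripper backed away. I saw nothing else disturbed, and handed the job in after about 15 s of robot time; no verdict was returned.

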